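# Pin the shaft of the cloth-roll stand

### The arm

A 6-joint arm with a two-finger parallel gripper is mounted at the origin on the work surface. World frame = base frame: x ahead of the robot, y to its left, z up, the work surface at z = 0. Lengths are in m, angles in rad, forces in N, time in s.
With the tool pointing down it reaches from about 0.25 to 0.725 m from the base axis. Payload 4 kg.
Tool frame: the origin (TCP) lies on the centre line of the jaws, within the pads' length; the fingertips stand 11 mm ahead of it and the grasp point (between the pads) lies 8 mm behind it (bot.nose_length is the distance from the TCP to the fingertips, in m); z points along the fingers, y is the direction in which the jaws open and shut (so a half turn about z gives the same grasp; the last joint's range is limited). The gripper opens to 85 mm and grips with 20 to 120 N. Pads are 22 mm wide; open, the fingers measure 114 mm over their backs; the gripper's body (76 mm by 85 mm) begins 54 mm behind the grasp point. The pads swing forward as they close: fully open they stand 13 mm farther back than shut.
Start: joints at [0, 0.241, 0.005, 1.335, 0, 1.571], TCP at [0.5, -0, 0.242] pointing down, gripper open.
Joint ranges: [-2.72, 2.72], [-1.05, 1.87], [-1.09, 1.28], [-1.99, 2.15], [-1.42, 1.44], [-3.14, 3.14]. Speed limits (rad/s): [2.79, 2.79, 3.14, 3.14, 3.14, 3.14].

### API

Orientations are given as a unit quaternion [x, y, z, w].
In Python, from workcell import bot gives the robot as it stands.
- The arm moves only by the tool play_rows, never from a script. Its argument "plan" is one flat list of numbers, 6 for each row, row after row: the shift along the tool's x, y, z in mm, then the turn, a rotation vector about the tool's x, y, z in rad. A call has 1 to 20 rows; each row shifts and turns the commanded pose from where the row before left it, along the tool's axes as they then stand; what a row does not reach is not made up. A row lasts 1/8 s, in which the tool goes at most 62.5 mm and 10.7 degrees, less where a joint would pass 70% of its speed; a pose out of reach is approached as far as the arm can. A call with a gripper value outside its range is refused whole. "hand" is the opening in per cent of the stroke, from 0 (shut) to 100 (fully open), set as the call begins (left out, the last holds). The fingers move at their own pace and stop on an object; the grip force is fixed at half the most. Time passes only in rows, so rows that do not move let the fingers close. It gives the time, the measured TCP pose, the force and the opening at its end, in the units of the state.
- bot.get_obs(): the state, without advancing time (a new reading comes with each control period).
- bot.camera(name): name is "scene" or "side" or "wrist"; returns a dict with "frame" (480x640x3 uint8, blue, green, red), "range_z" (480x640 float32, m along the optical axis (not along the pixel's ray), 0 where there is no reading), "K" (3x3 intrinsics, pixels), "dist" ([k1, k2, p1, p2, k3] as OpenCV has them; the pictures are not rectified), "cam_to_world" (4x4, takes a point from camera to world coordinates). Camera axes: x right, y down, z forward; pixel columns grow to the right and rows downward; lengths in m; the calibration is good to about 2 mm. A picture is of the moment at which its call begins.
- bot.job_done(): hands the job in, once; it reports no verdict.
Trained networks look in the newest picture that a camera, given by its name, has taken for a name from the list of things; names that differ only in an ending like _2 or _b are one class to them, and where a whole thing is asked for, a point or a joint stands for the part that bears it (a point fixed in the world has none). Each returns a list of dicts, best first, with "p" (0 to 1); they miss things now and then, are a little off and sometimes report something else, mostly with a low value. They report only what shows in the picture. A call takes as long as a camera call.
- bot.outline_of(query, camera): "mask" (480x640 bool, what is visible of it) and "point" ([row, column] in pixels, amid what is visible of it).
The state is a dict: "clock": time; "joint_pos": joint angles; "joint_vel": joint speeds; "tau": joint torques, N m; "eef_pos": TCP position; "tool_rot": TCP orientation; "ft_force": force on the tool from outside, world axes, zero at the start; "ft_torque": the same for the moment, N m; "grip_width": finger opening in m.
Only numpy, scipy, OpenCV 4.12 (cv2) and the standard library are available. Lean on these libraries where they do the work, as an engineer would, in place of code of your own. Each camera call takes 0.05 s, during which the arm holds its last target.

### The job

Secure the shaft of the blue roll stand: take the red-headed linchpin from the wooden rack and push it straight down through the hole near the shaft's free end until its collar rests on the shaft, with its ring leaning away from the free end. Then swing the ring up and over so that it drops round the shaft's free end. Leave the blue-headed pin in its hole in the rack.

Things in the scene. Friction and masses are not known exactly. Their poses are not given: they have to be found in the camera images.
- linchpin: Linchpin upright in a rack hole; origin on its axis at the collar's underside, z up. Below: steel shank 11 mm thick, 55 long, last 12 tapered to 5. Collar 6 thick, x -17 to 25, y +-15. Red grip block over it, 22 (x) by 20 (y), z 6 to 44; grip it across y. A brass ring is hinged along y at x 21, z 12; it leans to +x, 50 deg above level, on a stop, clear of the block. About 180 g in all
- ring_end (a point): Middle of the ring's outer crossbar (5.6 mm wire, loop 66 mm wide), 75 mm from its hinge; at first at x 69, z 69 mm in the pin's frame. The ring moves freely: let go before upright (x 21, z 87) it falls back; pushed past upright it falls over by itself, round the grip block and the shaft's end, to a stop 36 deg below level (x -40, z -32)
- shaft_hole (a point): Centre of the mouth of the 20 mm vertical through hole in the flat top of the fixed stand's 36 mm square shaft, 120 mm above the table. z up; x along the shaft: its free end is at x -26 mm, towards the robot; blue bracket at x 67 to 89, 6 mm higher and 74 wide; cardboard tube x 110 to 300, top 20 mm higher. Seat the pin with its x along this x, within about 10 deg
- blue_pin: Bystander: a thicker pin (15 mm shank) with a blue grip block and a ring that does not move, otherwise of the same size and origin as the linchpin. It stands in the other hole, 120 mm away, of the wooden rack (70 x 190 mm, 65 mm high) and stays there

How it is judged:
On the way, in this order (a step that is already met when the one before it is completed fails the run):
1. the red-headed pin is through the hole with its collar on the shaft, its ring not yet swung over (horizontal distance between linchpin and shaft_hole below 0.01 m and z of linchpin in the frame of shaft_hole below 0.005 m and angle between linchpin's own z axis and vertical below 0.17 rad and x of ring_end in the frame of shaft_hole above 0.02 m), for 0.2 s.
2. the ring is swung over, round the shaft's free end (x of ring_end in the frame of shaft_hole below -0.026 m and z of ring_end in the frame of shaft_hole below -0.01 m), for 0.2 s.
At the end, for the whole second after the job is handed in: The red-headed linchpin stands in the shaft's hole at rest: within 10 mm of the hole's centre, its collar within 5 mm of the shaft's top, upright within 10 degrees; the ring's crossbar is beyond the shaft's free end and at least 10 mm below the shaft's top (all of step 2 and horizontal distance between linchpin and shaft_hole below 0.01 m and z of linchpin in the frame of shaft_hole between -0.005 and 0.005 m and angle between linchpin's own z axis and vertical below 0.17 rad and linear speed of linchpin below 0.03 m/s); the robot touches nothing.
It fails at once if the blue-headed pin is taken out of its hole in the rack (distance of blue_pin from where it was at the start of the episode above 0.03 m).
It also fails if it takes over 46 s, if anything falls off the work surface, if the arm or the gripper's body presses on something with over 40 N, if the wrist force passes 120 N, or if a joint passes its speed limit or range.

## Working session

There is one attempt and no reset: what is moved stays moved. The work goes in short steps, Python scripts to look and compute and a tool call to move; the robot and the scene stay as the last step left them, time stands still between calls to the robot, and variables do not carry over. Pictures are saved under pics/ and viewed, and the job is handed in when it is done.

Besides the shell and the picture viewer there is one more tool, called after "Call:" by a JSON object that holds its "method" and its "body", one argument or row to a line. play_rows: Moves the arm, as the interface text tells. Its arguments: {"type":"object","properties":{"plan":{"type":"array","items":{"type":"number"}},"hand":{"type":"number"}},"required":["plan"]}

```bash
mkdir -p pics; ls; cat > h.py <<'E'
import numpy as np, cv2
from workcell import bot
def cam(n):
    c=bot.camera(n); return c
def world(c,mask=None):
    K=c["K"];d=np.array(c["dist"],float);z=c["range_z"]
    if mask is None: mask=np.ones(z.shape,bool)
    r,q=np.nonzero(mask&(z>0))
    p=cv2.undistortPoints(np.stack([q,r],1).astype(np.float64).reshape(-1,1,2),np.array(K),d).reshape(-1,2)
    Z=z[r,q]
    P=np.stack([p[:,0]*Z,p[:,1]*Z,Z,np.ones_like(Z)],1)
    return (P@np.array(c["cam_to_world"]).T)[:,:3],r,q
E
python3 - <<'E'
from h import *
for n in ["scene","side","wrist"]:
    c=cam(n); cv2.imwrite(f"pics/{n}0.png",c["frame"]); print(n,np.round(c["cam_to_world"],3).tolist(),np.round(c["K"],1).tolist())
    np.savez(f"{n}0.npz",**c)
    for q in ["linchpin","blue_pin","shaft_hole","ring_end"]:
        for o in bot.outline_of(q,n)[:2]:
            P,_,_=world(c,o["mask"]); 
            print(q,round(o["p"],2),o["point"],o["mask"].sum(), np.round(np.median(P,0),3) if len(P) else None)
print(bot.get_obs())
E
```

```text
pics
scene [[-0.105, 0.827, -0.552, 0.918], [0.994, 0.08, -0.07, 0.11], [-0.014, -0.556, -0.831, 0.696], [0.0, 0.0, 0.0, 1.0]] [[435.3, 0.0, 317.7], [0.0, 435.3, 232.8], [0.0, 0.0, 1.0]]
linchpin 0.61 [259.4, 358.9] 859 [0.555 0.134 0.087]
blue_pin 0.96 [250.3, 433.6] 933 [0.519 0.247 0.09 ]
shaft_hole 0.95 [366.0, 160.8] 23092 [ 0.759 -0.136  0.116]
ring_end 0.52 [269.2, 371.5] 337 [0.595 0.148 0.126]
side [[-0.998, -0.015, 0.068, 0.499], [-0.065, 0.567, -0.821, 0.666], [-0.026, -0.824, -0.567, 0.548], [0.0, 0.0, 0.0, 1.0]] [[452.6, 0.0, 318.1], [0.0, 452.6, 235.1], [0.0, 0.0, 1.0]]
linchpin 0.91 [287.8, 316.6] 1106 [0.551 0.139 0.091]
linchpin 0.6 [281.5, 282.6] 468 [0.585 0.153 0.105]
blue_pin 0.64 [340.8, 335.1] 1531 [0.519 0.253 0.09 ]
shaft_hole 0.75 [201.2, 242.4] 11336 [ 0.722 -0.138  0.081]
ring_end 0.72 [284.3, 284.7] 336 [0.584 0.166 0.113]
wrist [[1.0, -0.001, -0.001, 0.5], [-0.001, -0.948, -0.319, 0.082], [-0.001, 0.319, -0.948, 0.374], [0.0, 0.0, 0.0, 1.0]] [[418.0, 0.0, 321.9], [0.0, 418.0, 242.4], [0.0, 0.0, 1.0]]
linchpin 0.98 [35.5, 399.0] 4797 [0.549 0.123 0.1  ]
s
[... 160 characters left out ...]
9  0.009]
{'clock': 0.75, 'joint_pos': array([-1.46039492e-06,  2.40594407e-01,  5.02641756e-03,  1.33520253e+00,
       -9.52713776e-06,  1.57079522e+00]), 'joint_vel': array([ 0.00179318,  0.00098546,  0.00019877,  0.000528  ,  0.00021842,
       -0.00084268]), 'tau': array([-8.02594940e-06, -3.72121596e+01,  2.52666986e+01,  8.43669386e-04,
        4.51411410e-06,  2.55011713e-05]), 'eef_pos': array([ 5.00011119e-01, -3.51690149e-06,  2.42319364e-01]), 'tool_rot': array([7.07106908e-01, 7.07106655e-01, 5.75468468e-06, 1.24914118e-05]), 'ft_force': array([ 0.10101844, -1.0024708 ,  0.26696707]), 'ft_torque': array([ 0.00068157,  0.00837625, -0.03328644]), 'grip_width': 0.08551637871993278}
```

View pics/scene0.png

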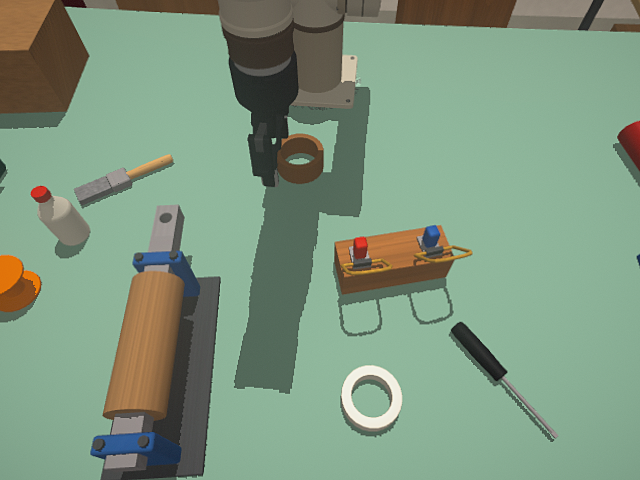

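View pics/side0.png

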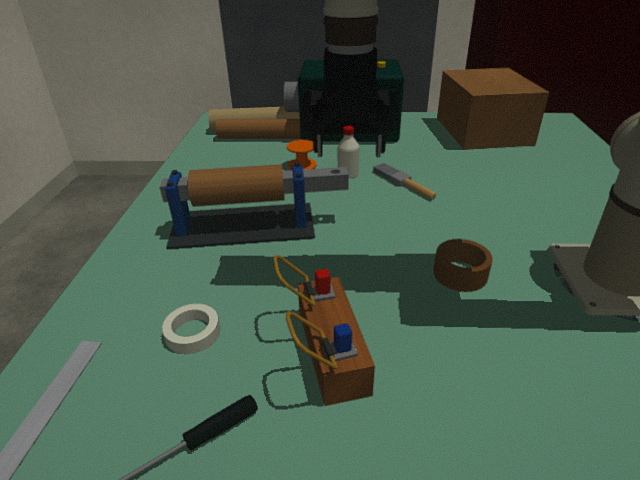

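View pics/wrist0.png

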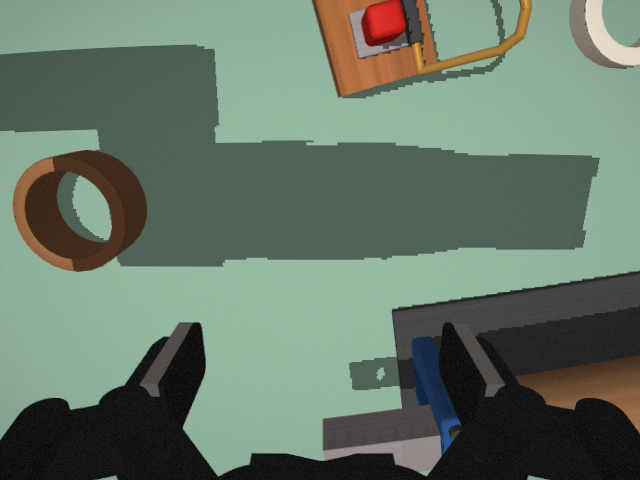

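```bash
cat > m.py <<'E'
from h import *
def rect(P): 
    (c,s,a)=cv2.minAreaRect((P[:,:2]*1000).astype(np.float32)); return np.round(c,1),np.round(s,1),round(a,1)
def analyse(c,tag):
    P,r,q=world(c); f=c["frame"][r,q].astype(int); b,g,rd=f.T
    # shaft top: gray pixels z .112-.128
    m=(abs(P[:,2]-.12)<.006)&(P[:,1]<0)&(P[:,1]>-.25)&(P[:,0]<.66)&(P[:,0]>.45)
    if m.sum()>100:
        print(tag,"shafttop n",m.sum(),"z",np.round(np.median(P[m,2]),4),rect(P[m]))
    red=(rd>120)&(g<60)&(b<60)&(P[:,2]>.07)&(P[:,2]<.125)&(P[:,1]>.05)
    if red.sum()>50:
        t=red&(P[:,2]>np.percentile(P[red,2],97)-.006)
        print(tag,"redtop",red.sum(),np.round(np.percentile(P[red,2],[1,50,99]),4),rect(P[t]),t.sum())
    bl=(b>120)&(g<100)&(rd<80)&(P[:,2]>.07)&(P[:,2]<.125)&(P[:,1]>.15)
    if bl.sum()>50:
        t=bl&(P[:,2]>np.percentile(P[bl,2],97)-.006)
        print(tag,"bluetop",bl.sum(),np.round(np.percentile(P[bl,2],[1,50,99]),4),rect(P[t]))
    w=(abs(P[:,2]-.065)<.003)&(P[:,1]>.05)&(P[:,0]>.42)&(P[:,0]<.65)&(rd>b+30)
    if w.sum()>100: print(tag,"rack",w.sum(),np.round(np.median(P[w,2]),4),rect(P[w]))
    t=abs(P[:,2])<.01; print(tag,"table z",np.round(np.median(P[t,2]),4))
if __name__=="__main__":
    for n in ["scene","side","wrist"]:
        analyse(dict(np.load(f"{n}0.npz")),n)
E
python3 m.py
```

```text
scene shafttop n 1718 z 0.1204 (array([ 583.1, -180.9]), array([165.9,  74.4]), 8.9)
scene redtop 104 [0.1036 0.1089 0.1108] (array([539.3, 130.3]), array([17.9, 18.3]), 9.1) 100
scene bluetop 54 [0.1058 0.1091 0.1111] (array([505.6, 245.5]), array([17.3, 18.3]), 20.2)
scene rack 2433 0.0653 (array([520.7, 188.4]), array([ 72.1, 190.8]), 16.0)
scene table z 0.0002
side shafttop n 779 z 0.1199 (array([ 584.3, -180.5]), array([161.4,  75.8]), 8.0)
side redtop 80 [0.1063 0.1085 0.1102] (array([538.9, 129.8]), array([17.2, 17.4]), 13.5) 80
side rack 2674 0.0653 (array([522.9, 187.2]), array([ 70.1, 192. ]), 15.9)
side table z 0.0003
wrist shafttop n 3162 z 0.1197 (array([ 558.4, -182.6]), array([110. ,  53.1]), 20.1)
wrist redtop 1230 [0.1042 0.1085 0.1105] (array([536.7, 130.1]), array([21.7, 19.5]), 15.0) 1217
wrist rack 5176 0.065 (array([537.7, 127.6]), array([70.7, 65.3]), 16.2)
wrist table z 0.0001
```

```bash
python3 - <<'E'
import cv2
a=cv2.imread("pics/scene0.png")
cv2.imwrite("pics/c1.png",cv2.resize(a[190:280,110:230],None,fx=6,fy=6,interpolation=cv2.INTER_CUBIC))
E
```

```text
(no output)
```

View pics/c1.png

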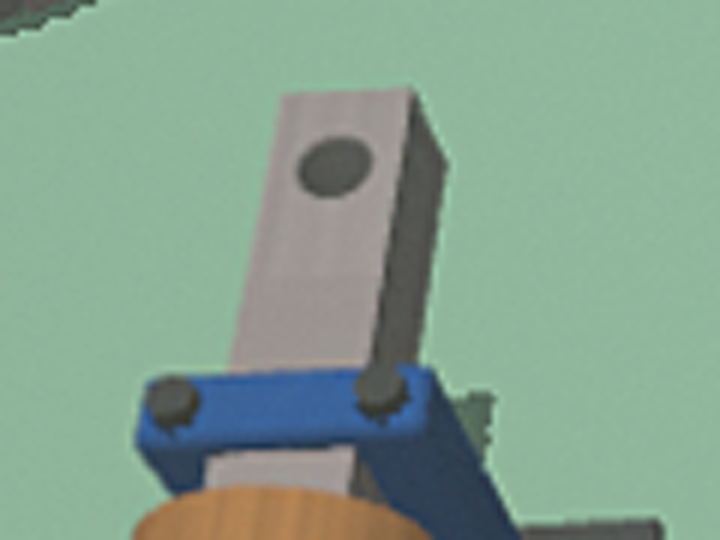

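```bash
cat >> h.py <<'E'
def ray(c,px,z):
    p=cv2.undistortPoints(np.array(px,float).reshape(-1,1,2),np.array(c["K"]),np.array(c["dist"],float)).reshape(-1,2)
    T=np.array(c["cam_to_world"]); d=np.c_[p,np.ones(len(p))]@T[:3,:3].T; o=T[:3,3]
    return o+d*((z-o[2])/d[:,2])[:,None]
E
python3 - <<'E'
from h import *
from m import rect
for n in ["scene","side","wrist"]:
    c=dict(np.load(f"{n}0.npz"))
    P,r,q=world(c)
    x=P[:,0];y=P[:,1]
    m=(abs(P[:,2]-.12)<.004)&(y<-.12)&(y>-.23)&(x<.58)&(x>.45)
    f=c["frame"][r,q].astype(int); m&=(abs(f[:,0]-f[:,2])<40)&(f[:,0]>90)
    print(n,m.sum(),rect(P[m]), rect(P[m&(x<.56)]))
    if n=="scene": print(ray(c,[[165.8,217.7]],.12))
a=cv2.imread("pics/side0.png"); cv2.imwrite("pics/c2.png",cv2.resize(a[150:210,260:360],None,fx=7,fy=7,interpolation=cv2.INTER_CUBIC))
E
```

```text
scene 792 (array([ 541.5, -187.2]), array([81.6, 36.1]), 9.0) (array([ 531.4, -188.8]), array([61., 36.]), 9.4)
[[ 0.52948871 -0.1883187   0.12      ]]
side 137 (array([ 544.2, -191.8]), array([74.4, 33.3]), 5.6) (array([ 533.9, -192.7]), array([53.9, 32.2]), 6.7)
wrist 1484 (array([ 540. , -183.2]), array([38.3, 79.8]), 89.8) (array([ 530.1, -179.3]), array([59.8, 25.6]), 0.4)
```

View pics/c2.png

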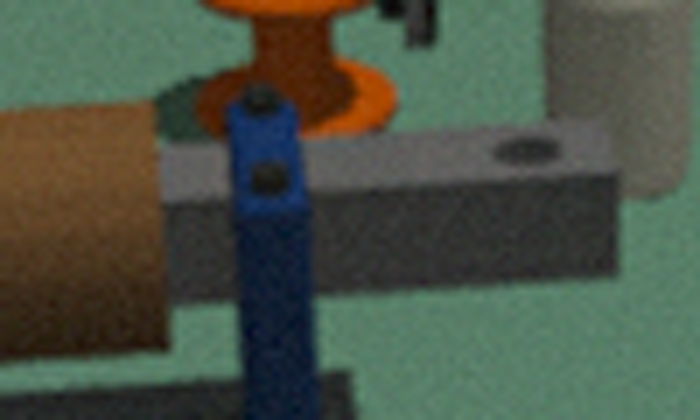

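```bash
cat >> h.py <<'E'
from scipy.spatial.transform import Rotation as Ro
def down(yaw): # tool x at yaw deg, z down
    a=np.radians(yaw); x=np.array([np.cos(a),np.sin(a),0]); z=np.array([0,0,-1.]); return np.stack([x,np.cross(z,x),z],1)
def rows(p1,yaw1,n,p0=None,R0=None):
    o=bot.get_obs()
    if p0 is None: p0=o["eef_pos"]; R0=Ro.from_quat(o["tool_rot"]).as_matrix()
    R1=down(yaw1); rv=Ro.from_matrix(R0.T@R1).as_rotvec()
    out=[];R=R0;p=np.array(p0,float)
    for k in range(n):
        want=p0+(np.array(p1)-p0)*(k+1)/n
        s=np.round(R.T@(want-p)*1000,1); v=np.round(rv/n,3)
        out.append([*s,*v]); p=p+R@s/1000; R=R@Ro.from_rotvec(v).as_matrix()
    print("n",n,"end",np.round(p,4),"yaw",round(np.degrees(np.arctan2(R[1,0],R[0,0])),2))
    print(",\n".join(",".join(f"{u:g}" for u in r) for r in out))
def st():
    o=bot.get_obs(); R=Ro.from_quat(o["tool_rot"]).as_matrix()
    print("t",round(o["clock"],2),"p",np.round(o["eef_pos"],4),"yaw",round(np.degrees(np.arctan2(R[1,0],R[0,0])),2),"tilt",np.round(R[:2,2],4),"F",np.round(o["ft_force"],1),"q",np.round(o["joint_pos"],2),"w",round(o["grip_width"],4))
E
python3 - <<'E'
from h import *
rows([.538,.130,.20],196,11)
E
```

```text
n 11 end [0.538  0.1299 0.2   ] yaw -164.12
11.8,3.5,3.8,0,0,-0.168,
11.1,5.3,3.9,0,0,-0.168,
10,7.2,3.8,0,0,-0.168,
8.7,8.7,3.9,0,0,-0.168,
7.1,10.1,3.8,0,0,-0.168,
5.3,11.1,3.9,0,0,-0.168,
3.4,11.8,3.8,0,0,-0.168,
1.3,12.3,3.9,0,0,-0.168,
-0.7,12.3,3.8,0,0,-0.168,
-2.7,12,3.9,0,0,-0.168,
-4.7,11.3,3.8,0,0,-0.168
```

Call:
{"method": "play_rows", "body": {
  "plan": [12,3.5,4,0,0,-0.168,11,5.3,4,0,0,-0.168,10,7.2,4,0,0,-0.168,8.7,8.7,4,0,0,-0.168,7,10,4,0,0,-0.168,5.3,11,4,0,0,-0.168,3.4,12,4,0,0,-0.168,1.3,12.3,4,0,0,-0.168,-0.7,12.3,4,0,0,-0.168,-2.7,12,4,0,0,-0.168,-4.7,11.3,3,0,0,-0.168,0,0,0,0,0,0],
  "hand": 100
}}

```text
clock: 2.25
eef_pos: [0.5379, 0.1305, 0.1989]
tool_rot: [-0.138, 0.99, -0.0, -0.0]
ft_force: [-0.0, 0.6, -0.9]
grip_width: 0.0852
```

```bash
python3 - <<'E'
from h import *
from m import analyse
st()
c=cam("wrist"); cv2.imwrite("pics/w1.png",c["frame"]); np.savez("w1.npz",**c); analyse(c,"w")
E
```

```text
t 2.25 p [0.5379 0.1305 0.1989] yaw -164.16 tilt [-0.0006 -0.0002] F [-0.   0.6 -0.9] q [ 0.24  0.37  0.07  1.27 -0.   -0.04] w 0.0852
w bluetop 910 [0.1066 0.1087 0.1103] (array([503.3, 245. ]), array([20.2, 18.5]), 19.7)
w rack 20251 0.065 (array([520.1, 188. ]), array([ 71.1, 190.9]), 16.3)
w table z 0.0
```

View pics/w1.png

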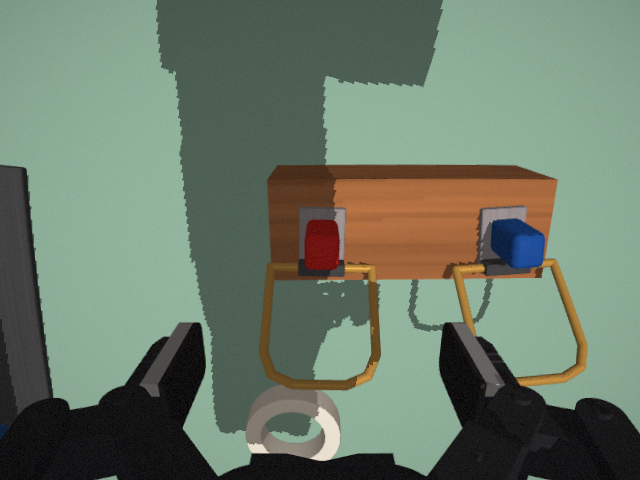

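```bash
python3 - <<'E'
from h import *
from m import rect
c=dict(np.load("w1.npz")); P,r,q=world(c); f=c["frame"][r,q].astype(int)
m=(f[:,2]>90)&(f[:,1]<50)&(f[:,0]<50)&(P[:,2]>.104)&(P[:,2]<.115)
print(m.sum(),np.round(np.median(P[m,2]),4),rect(P[m]))
rows([.5375,.1303,.087],196.3,4)
E
```

```text
1178 0.1085 (array([536.2, 129.7]), array([21.1, 19.1]), 15.9)
n 4 end [0.5375 0.1303 0.087 ] yaw -163.78
0.1,0.1,28,-0,-0,-0.002,
0,0.1,28,-0,-0,-0.002,
0.1,0.1,28.1,-0,-0,-0.002,
0,0,28,-0,-0,-0.002
```

Call:
{"method": "play_rows", "body": {
  "plan": [0.6,0.3,28,0,0,0,0,0,28,0,0,0,0,0,28,0,0,0,0,0,28,0,0,0,0,0,0,0,0,0],
  "hand": 100
}}

```text
clock: 2.92
eef_pos: [0.5353, 0.1291, 0.0854]
tool_rot: [-0.137, 0.991, -0.0, -0.003]
ft_force: [-0.6, -1.1, 0.3]
grip_width: 0.0851
```

Call:
{"method": "play_rows", "body": {
  "plan": [0,0,0,0,0,0,0,0,0,0,0,0,0,0,0,0,0,0,0,0,0,0,0,0,0,0,0,0,0,0,0,0,0,0,0,0],
  "hand": 0
}}

```text
clock: 3.68
eef_pos: [0.538, 0.1303, 0.0883]
tool_rot: [-0.138, 0.99, 0.0, 0.001]
ft_force: [-0.3, -0.8, 6.1]
grip_width: 0.0189
```

```bash
python3 - <<'E'
from h import *
st()
c=cam("side"); cv2.imwrite("pics/s2.png",c["frame"][180:420,160:480].repeat(2,0).repeat(2,1))
st()
E
```

```text
t 3.67 p [0.538  0.1303 0.0883] yaw -164.12 tilt [0.0019 0.0005] F [-0.3 -0.8  6.1] q [ 0.24  0.46 -0.11  1.01  0.   -0.04] w 0.0189
t 3.73 p [0.538  0.1303 0.0883] yaw -164.12 tilt [0.0019 0.0004] F [-0.9 -0.8  5.8] q [ 0.24  0.46 -0.11  1.01 -0.   -0.04] w 0.0194
```

View pics/s2.png

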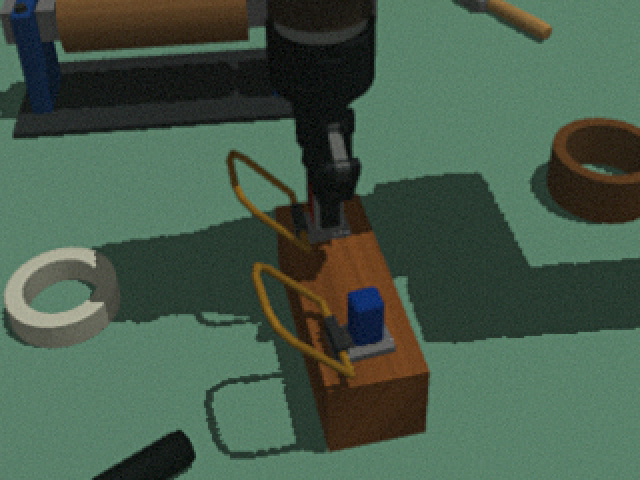

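Call:
{"method": "play_rows", "body": {
  "plan": [0,0,-10,0,0,0,0,0,-35,0,0,0,0,0,-50,0,0,0,0,0,-50,0,0,0,0,0,0,0,0,0],
  "hand": 0
}}

```text
clock: 4.35
eef_pos: [0.5397, 0.1307, 0.2371]
tool_rot: [-0.138, 0.99, 0.0, 0.005]
ft_force: [-0.1, 1.0, -3.1]
grip_width: 0.0191
```

```bash
python3 - <<'E'
from h import *
st()
rows([.5295,-.1885,.235],189,10)
c=cam("scene"); cv2.imwrite("pics/sc2.png",c["frame"])
E
```

```text
t 4.35 p [0.5397 0.1307 0.2371] yaw -164.12 tilt [0.0088 0.0021] F [-0.1  1.  -3.1] q [ 0.24  0.35  0.14  1.35 -0.   -0.04] w 0.0191
n 10 end [ 0.5295 -0.1885  0.235 ] yaw -170.99
9.7,-30.4,0.1,0,0.001,0.012,
9.4,-30.6,0.2,0,0.001,0.012,
9,-30.6,0.1,0,0.001,0.012,
8.6,-30.8,0.2,0,0.001,0.012,
8.2,-30.8,0.2,0,0.001,0.012,
7.9,-31,0.2,0,0.001,0.012,
7.5,-31,0.2,0,0.001,0.012,
7.2,-31.1,0.1,0,0.001,0.012,
6.7,-31.3,0.3,0,0.001,0.012,
6.4,-31.3,0.2,0,0.001,0.012
```

View pics/sc2.png

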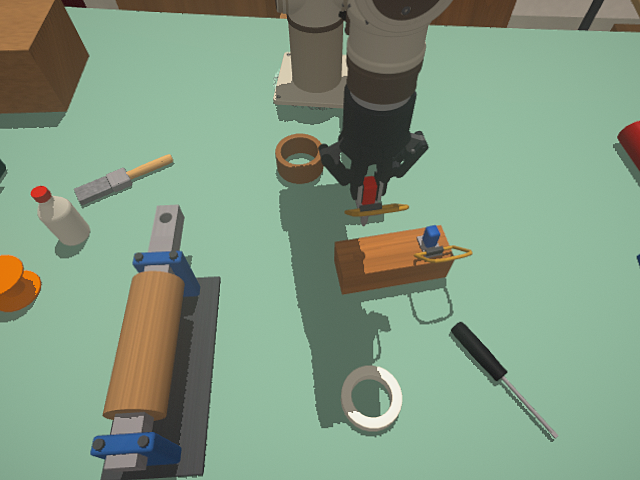

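Call:
{"method": "play_rows", "body": {
  "plan": [4,-15,0,0,0,0.01,8,-26,0,0,0,0.012,9,-30,0,0,0,0.012,9,-31,0,0,0,0.012,8,-31,0,0,0,0.012,8,-31,0,0,0,0.012,8,-31,0,0,0,0.012,7,-31,0,0,0,0.012,7,-31,0,0,0,0.012,6,-26,0,0,0,0.012,5,-17,0,0,0,0.012,2,-9,0,0,0,0,0,0,0,0,0,0,0,0,0,0,0,0],
  "hand": 0
}}

```text
clock: 6.15
eef_pos: [0.5247, -0.1883, 0.2322]
tool_rot: [-0.074, 0.997, 0.0, -0.0]
ft_force: [-0.3, 0.2, -2.5]
grip_width: 0.0189
```

```bash
python3 - <<'E'
from h import *
st()
for n in ["wrist","scene","side"]:
    c=cam(n); cv2.imwrite(f"pics/{n}3.png",c["frame"]); np.savez(f"{n}3.npz",**c)
st()
E
```

```text
t 6.15 p [ 0.5247 -0.1883  0.2322] yaw -171.51 tilt [-0.0002  0.0004] F [-0.3  0.2 -2.5] q [-0.34  0.36  0.14  1.35  0.   -0.49] w 0.0189
t 6.3 p [ 0.5249 -0.1883  0.2325] yaw -171.49 tilt [0.0002 0.    ] F [-0.5  0.4 -1.4] q [-0.34  0.36  0.14  1.35  0.   -0.49] w 0.0193
```

View pics/wrist3.png

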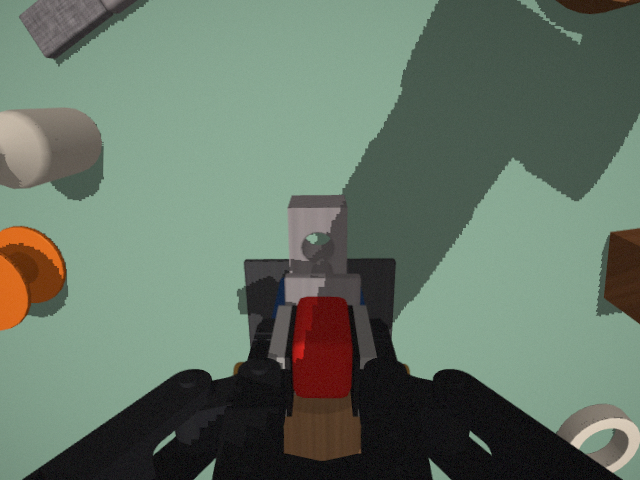

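View pics/scene3.png

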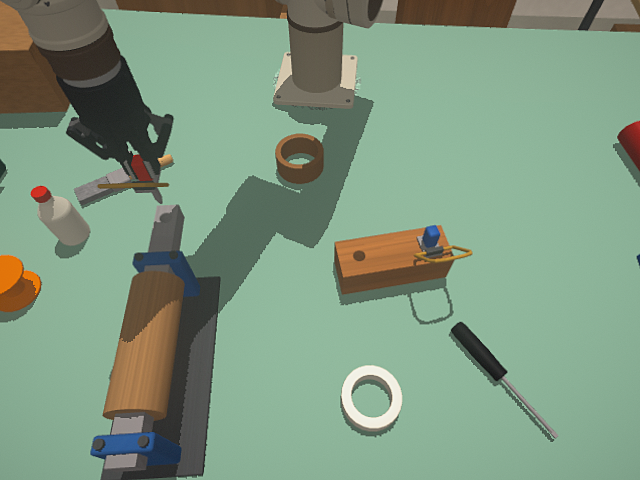

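View pics/side3.png

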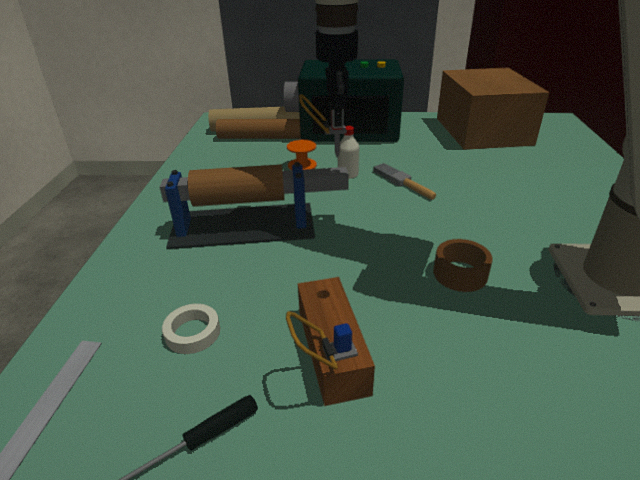

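```bash
python3 - <<'E'
from h import *
from m import rect
c=dict(np.load("wrist3.npz"))
P,r,q=world(c); x=P[:,0];y=P[:,1]
m=(abs(P[:,2]-.12)<.005)&(r<262)&(r>200)&(q>270)&(q<360)
print(m.sum(),np.median(P[m,2]),rect(P[m]))
# edges lines: left/right col per row for shaft top
for sgn in (0,1):
    L=[]
    for rr in range(212,258):
        k=m&(r==rr)
        if k.sum()>10: L.append(P[k][q[k].argmin() if sgn==0 else q[k].argmax()][:2])
    L=np.array(L); pf=np.polyfit(L[:,0],L[:,1],1); print("edge angle",np.degrees(np.arctan(pf[0])),"y at .529",np.polyval(pf,.529))
a=c["frame"][190:280,270:370]; cv2.imwrite("pics/c3.png",cv2.resize(a,None,fx=6,fy=6,interpolation=cv2.INTER_CUBIC))
# red block top in wrist
f=c["frame"][r,q].astype(int)
mm=(f[:,2]>100)&(f[:,1]<60)&(f[:,0]<60)&(q>280)&(q<360)&(r>290)&(r<410)
print("red z",np.round(np.percentile(P[mm,2],[1,20,50,80,99]),4), rect(P[mm]))
E
```

```text
2575 0.11989390519136706 (array([ 520.4, -192.3]), array([36.2, 35.9]), 9.2)
edge angle 9.20238232361307 y at .529 -0.20866448059714926
edge angle 9.450473444219028 y at .529 -0.1727106624093552
red z [0.2202 0.2478 0.2523 0.253  0.2539] (array([ 522.3, -189.5]), array([20.4, 17.8]), 6.9)
```

View pics/c3.png

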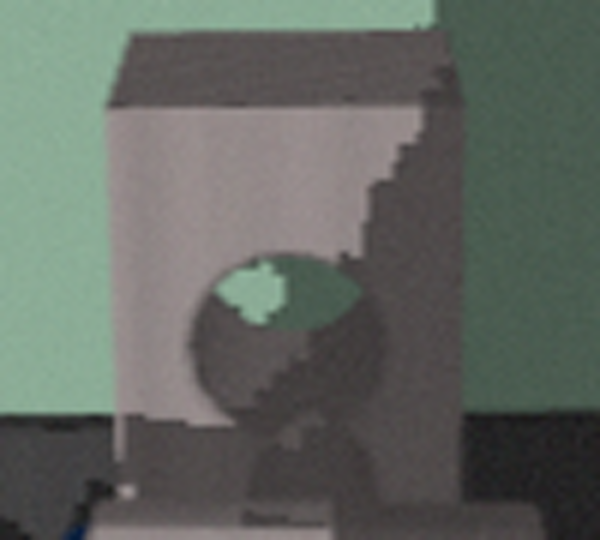

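```bash
python3 - <<'E'
from h import *
c=dict(np.load("wrist3.npz"))
print(ray(c,[[317.7,247.4],[302,247.4],[334,247.4],[317.7,232],[317.7,263],[288,207.5],[347,207.5]],.12))
P,r,q=world(c); f=c["frame"][r,q].astype(int)
mm=(f[:,2]>100)&(f[:,1]<60)&(f[:,0]<60)&(P[:,2]>.2505)
from m import rect
print(mm.sum(),rect(P[mm]),np.median(P[mm,:],0))
st()
E
```

```text
[[ 0.52785505 -0.19062828  0.12      ]
 [ 0.52927509 -0.2002283   0.12      ]
 [ 0.52638166 -0.18066212  0.12      ]
 [ 0.51800071 -0.19205743  0.12      ]
 [ 0.53809265 -0.18914413  0.12      ]
 [ 0.50539594 -0.21187377  0.12      ]
 [ 0.50022502 -0.17689496  0.12      ]]
2359 (array([ 522.8, -189.3]), array([19.4, 17.7]), 7.3) [ 0.52141148 -0.1893811   0.25258098]
t 6.3 p [ 0.5249 -0.1883  0.2325] yaw -171.49 tilt [0.0002 0.    ] F [-0.5  0.4 -1.4] q [-0.34  0.36  0.14  1.35  0.   -0.49] w 0.0193
```

Call:
{"method": "play_rows", "body": {
  "plan": [-2.2,-1,0,0,0,0.007,-2.2,-0.9,5,0,0,0.007,0,0,15,0,0,0,0,0,15,0,0,0,0,0,12,0,0,0,0,0,0,0,0,0],
  "hand": 0
}}

```text
clock: 7.05
eef_pos: [0.5282, -0.19, 0.1835]
tool_rot: [-0.067, 0.998, 0.001, -0.002]
ft_force: [0.3, -0.3, -1.7]
grip_width: 0.0192
```

```bash
python3 - <<'E'
from h import *
st()
A=[]
for n,(r0,r1,c0,c1) in {"scene":(150,270,80,240),"side":(80,200,240,400)}.items():
    c=cam(n); A.append(cv2.resize(c["frame"][r0:r1,c0:c1],None,fx=3.1,fy=3.1,interpolation=cv2.INTER_CUBIC))
cv2.imwrite("pics/p4.png",np.vstack(A)[:,:]) ; 
c=cam("wrist"); cv2.imwrite("pics/w4.png",c["frame"])
E
```

```text
t 7.05 p [ 0.5282 -0.19    0.1835] yaw -172.37 tilt [-0.0034  0.0012] F [ 0.3 -0.3 -1.7] q [-0.35  0.39  0.07  1.25 -0.   -0.48] w 0.0192
```

View pics/p4.png

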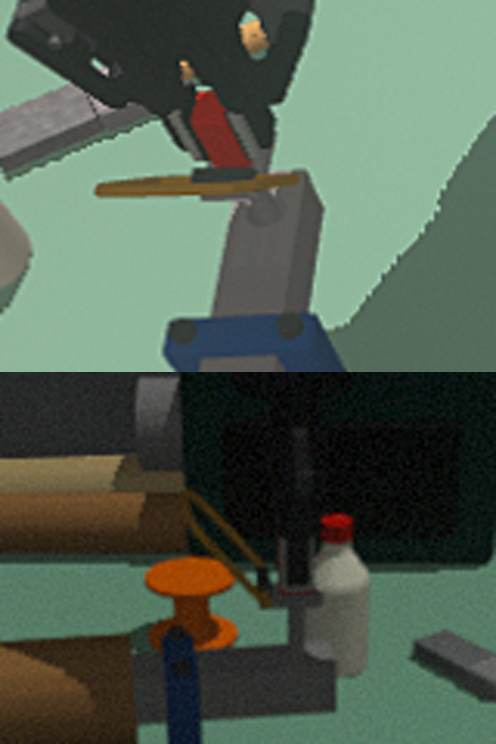

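Call:
{"method": "play_rows", "body": {
  "plan": [-0.5,0,10,0,0,-0.014,-0.5,0,10,0,0,-0.014,0,0,8,0,0,0,0,0,5,0,0,0,0,0,3,0,0,0,0,0,0,0,0,0],
  "hand": 0
}}

```text
clock: 7.95
eef_pos: [0.5303, -0.1902, 0.1492]
tool_rot: [-0.081, 0.997, 0.0, -0.0]
ft_force: [0.5, 0.1, -1.9]
grip_width: 0.0191
```

Call:
{"method": "play_rows", "body": {
  "plan": [0,0,2,0,0,0,0,0,2,0,0,0,0,0,2,0,0,0,0,0,1,0,0,0,0,0,0,0,0,0],
  "hand": 0
}}

```text
clock: 8.57
eef_pos: [0.5303, -0.1902, 0.1433]
tool_rot: [-0.081, 0.997, -0.0, 0.0]
ft_force: [-2.4, 1.2, 5.1]
grip_width: 0.0192
```

```bash
python3 - <<'E'
from h import *
st()
A=[]
for n,(r0,r1,c0,c1) in {"scene":(150,270,80,240),"side":(80,200,240,400)}.items():
    c=cam(n); A.append(cv2.resize(c["frame"][r0:r1,c0:c1],None,fx=3.1,fy=3.1,interpolation=cv2.INTER_CUBIC))
cv2.imwrite("pics/p5.png",np.vstack(A)[:,:]) ; 
E
```

```text
t 8.57 p [ 0.5303 -0.1902  0.1433] yaw -170.76 tilt [ 0.0008 -0.0003] F [-2.4  1.2  5.1] q [-0.34  0.42  0.    1.15 -0.   -0.51] w 0.0192
```

View pics/p5.png

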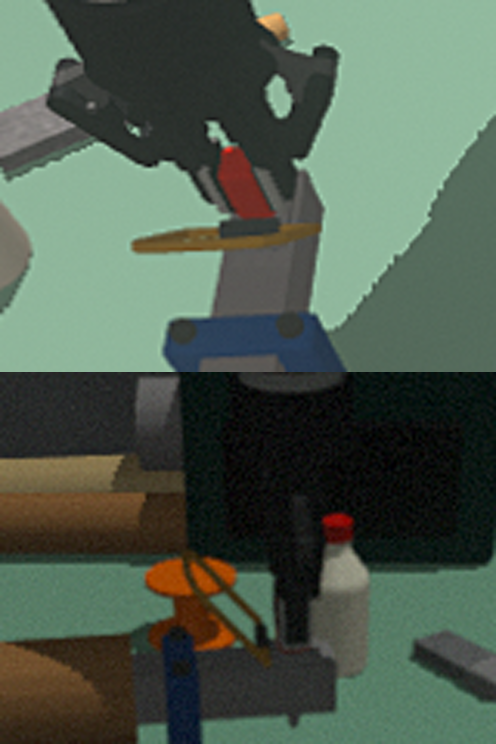

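Call:
{"method": "play_rows", "body": {
  "plan": [0,0,0,0,0,0,0,0,0,0,0,0,0,0,0,0,0,0,0,0,0,0,0,0],
  "hand": 55
}}

```text
clock: 9.18
eef_pos: [0.5303, -0.1902, 0.1421]
tool_rot: [-0.081, 0.997, 0.0, -0.0]
ft_force: [0.4, -0.0, 0.7]
grip_width: 0.0471
```

Call:
{"method": "play_rows", "body": {
  "plan": [0,0,-10,0,0,0,0,0,-30,0,0,0,0,0,-45,0,0,0,0,0,-45,0,0,0,0,0,0,0,0,0],
  "hand": 55
}}

```text
clock: 9.8
eef_pos: [0.5326, -0.191, 0.2778]
tool_rot: [-0.081, 0.997, -0.002, 0.005]
ft_force: [-0.2, 0.1, 0.4]
grip_width: 0.0471
```

```bash
python3 - <<'E'
from h import *
st()
A=[]
for n,(r0,r1,c0,c1) in {"scene":(150,270,80,240),"side":(80,200,240,400)}.items():
    c=cam(n); np.savez(n+"6.npz",**c); A.append(cv2.resize(c["frame"][r0:r1,c0:c1],None,fx=3.1,fy=3.1,interpolation=cv2.INTER_CUBIC))
cv2.imwrite("pics/p6.png",np.vstack(A)[:,:]) ; 
c=cam("wrist"); cv2.imwrite("pics/w6.png",c["frame"]); np.savez("wrist6.npz",**c)
E
```

```text
t 9.8 p [ 0.5326 -0.191   0.2778] yaw -170.76 tilt [ 0.0096 -0.0035] F [-0.2  0.1  0.4] q [-0.34  0.36  0.25  1.46 -0.   -0.51] w 0.0471
```

View pics/p6.png

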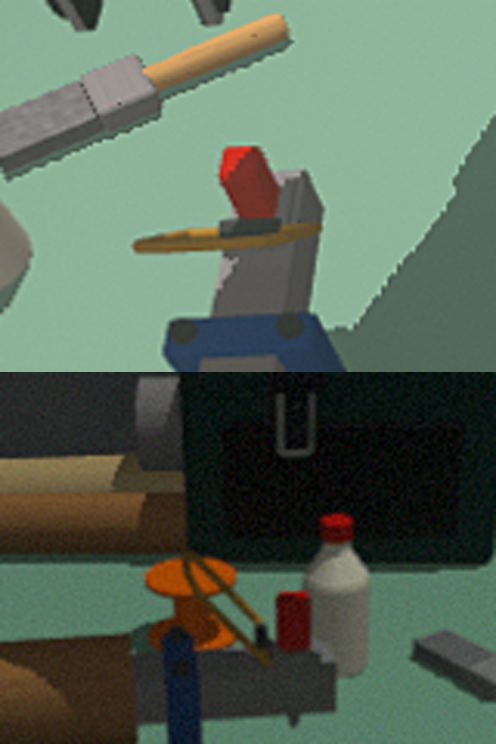

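View pics/w6.png

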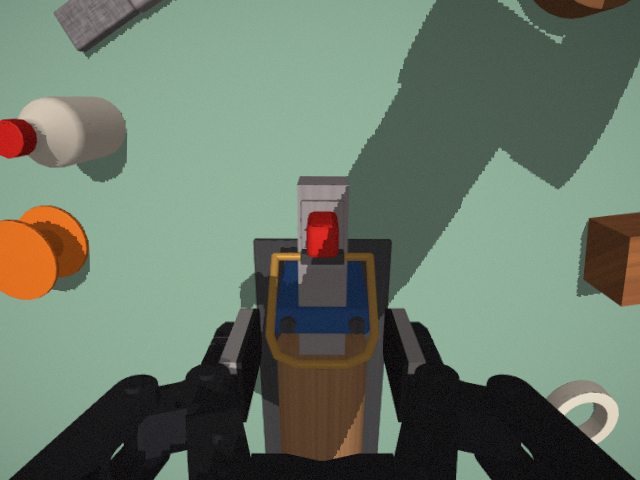

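Call:
{"method": "play_rows", "body": {
  "plan": [-10,0,0,0,0,0,-20,0,0,0,0,0,-25,0,0,0,0,0,-25,0,0,0,0,0,-15,0,0,0,0,0,0,0,0,0,0,0],
  "hand": 0
}}

```text
clock: 10.7
eef_pos: [0.6247, -0.1743, 0.27]
tool_rot: [-0.081, 0.997, 0.001, -0.001]
ft_force: [0.1, -1.0, -0.2]
grip_width: 0.0
```

```bash
python3 - <<'E'
from h import *
from m import rect
st()
c=dict(np.load("wrist6.npz")); P,r,q=world(c); f=c["frame"][r,q].astype(int)
m=(f[:,2]>100)&(f[:,1]<60)&(f[:,0]<60)&(P[:,2]>.15)&(P[:,2]<.18)&(q>250)&(q<400)
t=m&(P[:,2]>.160); print("red",np.round(np.median(P[t,2]),4),rect(P[t]))
c=cam("wrist"); cv2.imwrite("pics/w7.png",c["frame"])
P,r,q=world(c); f=c["frame"][r,q].astype(int)
g=(P[:,2]>.13)&(P[:,2]<.21)&(f[:,2]>f[:,0]+50)&(f[:,1]>f[:,0]+25)&(q>200)&(q<450)
print("ring",g.sum())
u=np.array([np.cos(np.radians(9.24)),np.sin(np.radians(9.24))]); s=(P[:,:2]-[.529,-.190])@u
k=g&(s>.015)&(s<.085)
print("max s",np.round(np.percentile(s[k],[50,90,99]),4),"z of top",np.round(np.percentile(P[k,2],[50,90,99]),4))
E
```

```text
t 10.7 p [ 0.6247 -0.1743  0.27  ] yaw -170.7 tilt [-0.0029  0.0009] F [ 0.1 -1.  -0.2] q [-0.27  0.55  0.54  1.56  0.   -0.43] w 0.0
red 0.1635 (array([ 528.7, -190.9]), array([20.5, 18.9]), 11.3)
ring 3543
max s [0.0536 0.0693 0.0716] z of top [0.1738 0.1918 0.1932]
```

View pics/w7.png

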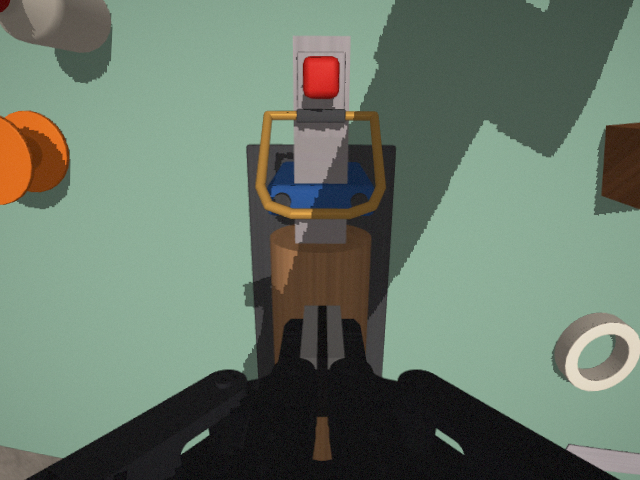

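Call:
{"method": "play_rows", "body": {
  "plan": [0,0,20,0,0,0,0,0,25,0,0,0,0,0,22,0,0,0,0,0,12,0,0,0,0,0,0,0,0,0,0,0,0,0,0,0],
  "hand": 0
}}

```text
clock: 11.5
eef_pos: [0.6245, -0.1751, 0.1944]
tool_rot: [-0.08, 0.997, -0.0, 0.001]
ft_force: [0.4, -0.9, 0.0]
grip_width: 0.0001
```

Call:
{"method": "play_rows", "body": {
  "plan": [5,0,0,0,0,0,8,0,0,0,0,0,8,0,0,0,0,0,8,0,0,0,0,0,8,0,0,0,0,0,8,0,0,0,0,0],
  "hand": 0
}}

```text
clock: 12.25
eef_pos: [0.579, -0.1823, 0.1933]
tool_rot: [-0.08, 0.997, 0.0, -0.0]
ft_force: [0.2, -0.4, -0.1]
grip_width: 0.0
```

```bash
python3 - <<'E'
from h import *
st()
A=[]
for n,(r0,r1,c0,c1) in {"scene":(150,270,80,240),"side":(80,200,240,400)}.items():
    c=cam(n); A.append(cv2.resize(c["frame"][r0:r1,c0:c1],None,fx=3.1,fy=3.1,interpolation=cv2.INTER_CUBIC))
cv2.imwrite("pics/p8.png",np.vstack(A)[:,:]) ; 
c=cam("wrist"); cv2.imwrite("pics/w8.png",c["frame"])
E
```

```text
t 12.25 p [ 0.579  -0.1823  0.1933] yaw -170.77 tilt [-0.0001  0.    ] F [ 0.2 -0.4 -0.1] q [-0.3   0.48  0.22  1.31 -0.   -0.47] w 0.0
```

View pics/p8.png

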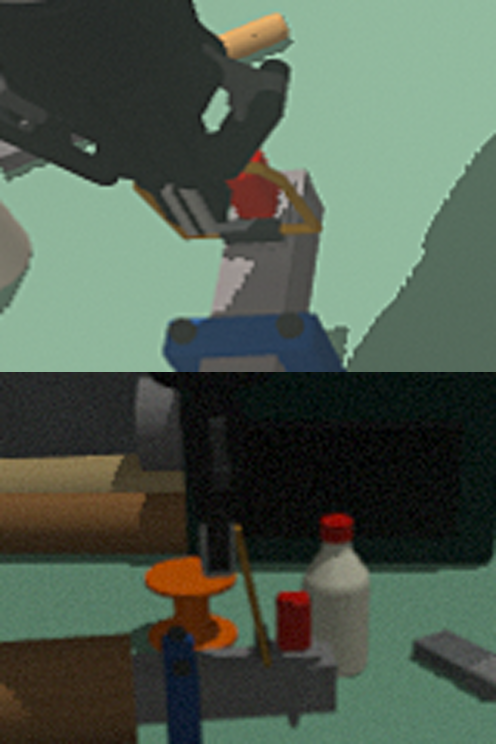

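View pics/w8.png

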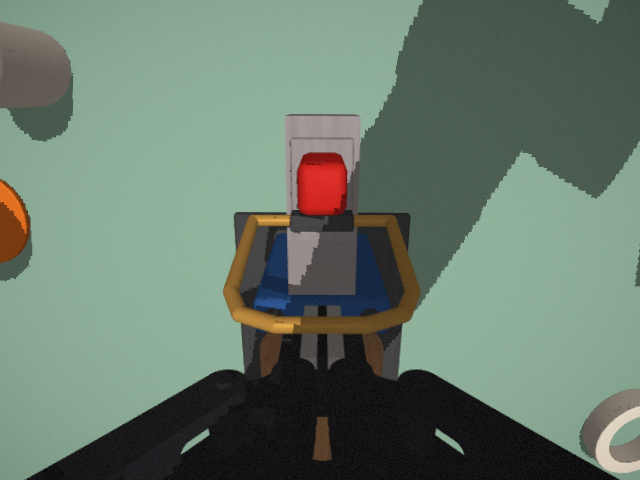

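Call:
{"method": "play_rows", "body": {
  "plan": [8,0,0,0,0,0,8,0,0,0,0,0,8,0,0,0,0,0,8,0,0,0,0,0,6,0,0,0,0,0,0,0,0,0,0,0,0,0,0,0,0,0],
  "hand": 0
}}

```text
clock: 13.28
eef_pos: [0.5423, -0.1883, 0.1934]
tool_rot: [-0.081, 0.997, -0.0, 0.0]
ft_force: [0.2, 0.1, -0.4]
grip_width: 0.0002
```

```bash
python3 - <<'E'
from h import *
st()
A=[]
for n,(r0,r1,c0,c1) in {"scene":(150,270,80,240),"side":(80,200,240,400)}.items():
    c=cam(n); A.append(cv2.resize(c["frame"][r0:r1,c0:c1],None,fx=3.1,fy=3.1,interpolation=cv2.INTER_CUBIC))
cv2.imwrite("pics/p9.png",np.vstack(A)[:,:]) ; 
E
```

```text
t 13.28 p [ 0.5423 -0.1883  0.1934] yaw -170.76 tilt [ 0.0005 -0.0001] F [ 0.2  0.1 -0.4] q [-0.33  0.41  0.12  1.28  0.   -0.5 ] w 0.0002
```

View pics/p9.png

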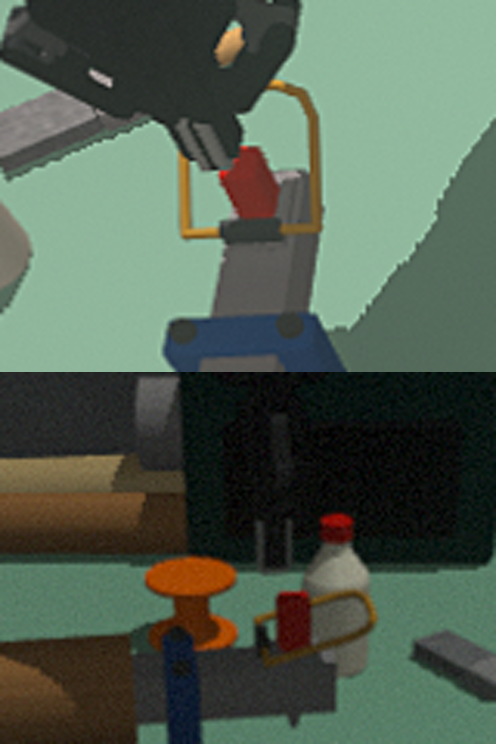

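Call:
{"method": "play_rows", "body": {
  "plan": [0,0,-15,0,0,0,0,0,-30,0,0,0,0,0,-35,0,0,0,0,0,0,0,0,0,0,0,0,0,0,0],
  "hand": 0
}}

```text
clock: 14.0
eef_pos: [0.5422, -0.1882, 0.2736]
tool_rot: [-0.081, 0.997, -0.0, 0.0]
ft_force: [-0.8, 1.1, 1.3]
grip_width: -0.0002
```

```bash
python3 - <<'E'
from h import *
st()
A=[]
for n,(r0,r1,c0,c1) in {"scene":(150,270,80,240),"side":(80,200,240,400)}.items():
    c=cam(n); np.savez(n+"10.npz",**c); A.append(cv2.resize(c["frame"][r0:r1,c0:c1],None,fx=3.1,fy=3.1,interpolation=cv2.INTER_CUBIC))
cv2.imwrite("pics/p10.png",np.vstack(A)[:,:]) ; 
c=cam("wrist"); cv2.imwrite("pics/w10.png",c["frame"]); np.savez("wrist10.npz",**c)
P,r,q=world(c); f=c["frame"][r,q].astype(int)
u=np.array([np.cos(np.radians(9.24)),np.sin(np.radians(9.24))])
n=np.array([-u[1],u[0]]);s=(P[:,:2]-[.529,-.190])@u; v=(P[:,:2]-[.529,-.190])@n
g=(P[:,2]>.05)&(f[:,2]>f[:,0]+50)&(f[:,1]>f[:,0]+25)&(abs(v)<.05)&(s<.03)&(s>-.08)
for a in np.arange(-.06,.03,.01):
    k=g&(s>=a)&(s<a+.01); print(round(a,2),k.sum(),np.round(np.median(P[k,2])-.12,3) if k.any() else None)
E
```

```text
t 14.0 p [ 0.5422 -0.1882  0.2736] yaw -170.76 tilt [ 0.0005 -0.0001] F [-0.8  1.1  1.3] q [-0.33  0.38  0.28  1.47  0.   -0.5 ] w -0.0002
-0.06 0 None
-0.05 148 -0.03
-0.04 509 -0.028
-0.03 215 -0.019
-0.02 211 -0.012
-0.01 215 -0.004
0.0 225 0.003
0.01 377 0.012
0.02 259 0.015
```

View pics/p10.png

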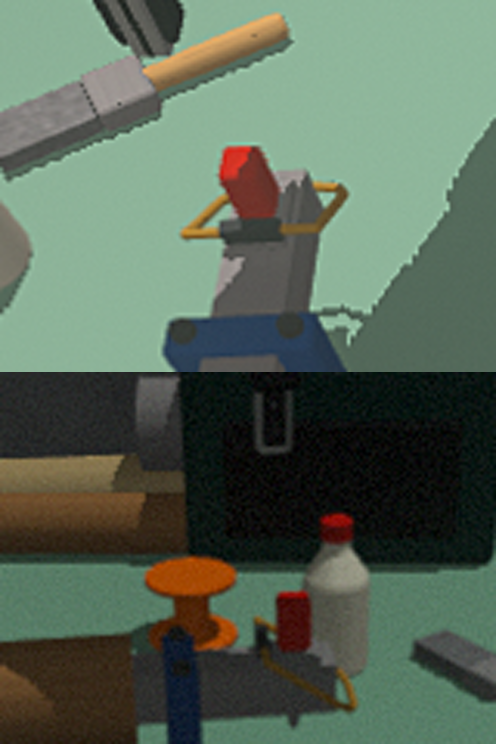

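View pics/w10.png

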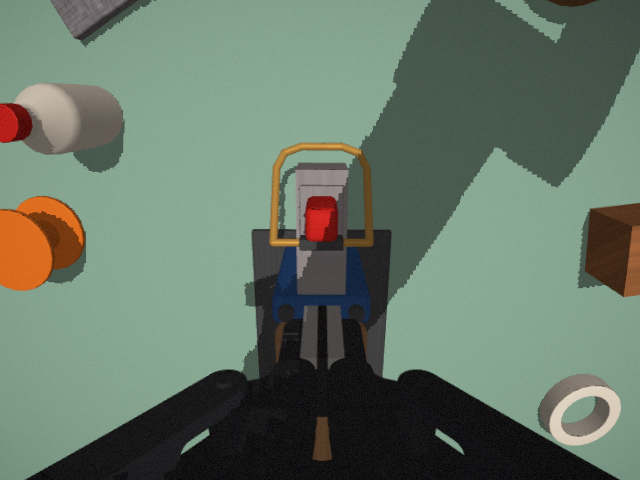

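```bash
python3 - <<'E'
from h import *
from m import rect
c=dict(np.load("wrist10.npz")); P,r,q=world(c); f=c["frame"][r,q].astype(int)
t=(f[:,2]>100)&(f[:,1]<60)&(f[:,0]<60)&(P[:,2]>.16)&(P[:,2]<.18)&(q>250)&(q<400)
print("red",np.round(np.median(P[t,2]),4),rect(P[t]))
c=cam("scene"); 
from m import analyse; analyse(c,"scene")
st(); print(bot.job_done())
E
```

```text
red 0.1636 (array([ 529.3, -191.3]), array([21.7, 18.2]), 8.5)
scene shafttop n 1419 z 0.1208 (array([ 583.9, -180. ]), array([163.9,  74.3]), 8.1)
scene bluetop 55 [0.1062 0.109  0.1112] (array([505.8, 245.4]), array([17.4, 17.4]), 19.9)
scene rack 3185 0.0653 (array([520.8, 188.2]), array([ 71.7, 190.9]), 16.3)
scene table z 0.0002
t 14.2 p [ 0.5416 -0.1881  0.2722] yaw -170.76 tilt [-0.0022  0.0007] F [-0.1 -0.   1. ] q [-0.33  0.38  0.28  1.47 -0.   -0.5 ] w -0.0
the job is handed in; nothing more can be done
None
```

The red linchpin is seated in the shaft's hole and its ring has dropped round the free end. I handed the job in at about 14 s. `job_done()` reports no verdict, so what follows rests on my own last checks.

- **What I did:** I took the red pin from the rack and turned it about 7° to line up with the shaft. I lowered it until the collar touched (about 5 N of contact force). After letting go, I pushed the ring's crossbar over upright with the closed fingers, and it fell over by itself.
- **Pin:** the top of its grip block is at z 0.1636 m, which puts the collar on the shaft top within about 1 mm. Its axis is about 1–3 mm from the hole centre (the two cameras differ by about 2 mm), and it looks upright.
- **Ring:** the crossbar is about 40 mm to the robot's side of the hole, so beyond the free end, and about 30 mm below the shaft's top.
- **Rest of the scene:** the blue pin and rack are where they were, within about 1 mm. The arm is about 80 mm above the pin's grip block and touches nothing.

One slip: a yaw correction on the way down first went the wrong way by about 1°, and I corrected it before seating. No check failed; the cameras' hole estimates differed by only about 2 mm.

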